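# Click the cupped rivet set home in the sprung ball-lock holder

## Robot

A 6-joint arm with a two-finger parallel gripper is mounted at the origin on the work surface; the furniture and walls round the work are solid. World frame = base frame: x ahead of the robot, y to its left, z up, the work surface at z = 0. Lengths are in mm, angles in rad, forces in N, time in s.
With the tool pointing down it reaches from about 275 to 1000 mm from the base axis. Payload 8.4 kg.
Tool frame: the origin (TCP) lies between the finger pads; the fingertips stand r.finger_overhang ahead of it and the grasp point (between the pads) is the TCP (r.finger_overhang is the distance from the TCP to the fingertips, in mm); z points along the fingers, y is the line along which they close (so a half turn about z gives the same grasp; the last joint's range is limited). The gripper opens to 85 mm and grips with 20 to 120 N. Pads are 22 mm wide; open, the fingers measure 114 mm over their backs; the gripper's body (76 mm by 85 mm) begins 54 mm behind the grasp point. The pads swing forward as they close: fully open they stand 13 mm farther back than shut.
Start: joints at [-1.113, 0.353, 1.633, -0, 1.155, -0.002], TCP at [277.355, -560.092, 250.281] pointing down, gripper open.
Joint ranges: [-2.63, 2.63], [-0.92, 2.1], [0.06, 2.66], [-1.3, 4.44], [0, 2.69], [-3.02, 3.02]. Speed limits (rad/s): [2.22, 2.22, 2.79, 3.14, 3.14, 3.14].

## Interface

Orientations are given as [roll, pitch, yaw] about the fixed x, y, z axes, in that order (R = Rz(yaw) Ry(pitch) Rx(roll)).
In Python, from rig import r, cams, sign_off gives the robot as it stands.
- The arm moves only by the shell command python3 -m crank 'ROWS' [FORCE]. ROWS is JSON, a list of rows, each a list of 7 numbers: the shift along the tool's x, y, z in m, then the turn, a rotation vector about the tool's x, y, z in rad, then the closure, from 0 (fully open) to 1 (shut). In form: [[dx, dy, dz, ax, ay, az, gripper], ...]. A call has 1 to 5 rows; each row is the pose to reach, as a shift and turn from the pose commanded when the call began, along the tool's axes at that moment; what a row does not reach only later rows make up. A row lasts 1/10 s, in which the tool goes at most 50 mm and 8.59 degrees, less where a joint would pass 70% of its speed; a pose out of reach is approached as far as the arm can. A call with a gripper value outside its range is refused whole. The fingers move at their own pace and stop on an object; FORCE is the grip in N (left out, the last holds). Time passes only in rows, so rows that repeat a pose let the fingers close. It gives the time, the measured TCP pose, the force, the opening and the grip force at its end, in the units of the state.
- r.sense(): the state, without advancing time (a new reading comes with each control period).
- cams.grab_frame(name): name is "scene" or "side" or "wrist"; returns a dict with "image" (400x640x3 uint8, red, green, blue), "fx", "fy", "cx", "cy" (pixels), "position" and "orientation" of the camera in the world. Camera axes: x right, y down, z forward; pixel columns grow to the right and rows downward; lengths in mm; the calibration is good to about 2 mm. A picture is of the moment at which its call begins. There is no depth.
- sign_off(): hands the job in; it is judged then, once.
The state is a dict: "clock": time; "qpos": joint angles; "qvel": joint speeds; "joint_efforts": joint torques, N m; "eef_pos": TCP position; "tcp_rot": TCP orientation; "contact_force": force on the tool from outside, world axes, zero at the start; "wrist_torque": the same for the moment, N m; "opening": opening from 0.0 (shut) to 1.0 (fully open); "grasp_force": force on a finger pad.
Only numpy, scipy, OpenCV 4.12 (cv2) and the standard library are available. Lean on these libraries where they do the work, as an engineer would, in place of code of your own. Each camera call takes 0.05 s, during which the arm holds its last target. There are 200 camera calls.

## Task

Take the rivet set with the hollow cupped top out of the wooden block and fit it in the sprung steel holder, its shank down the square bore and its collar tab over the ball plunger. Press it down gently, only as hard as it takes, until the plunger's ball clicks into the shank's notch and the collar sits flush on the holder, then let go. Do not ram it, and leave the other two sets in their block and everything else on the bench where it is.

Things in the scene. Friction and masses are not known exactly. Their poses are not given: they have to be found in the camera images.
- set_cup_mid (a point): Cupped rivet set, loose, plain steel, 0.28 kg: half-way up it, on its axis at the underside of its collar. z up along the set, -x to the collar's tab. Above: collar 31 mm across, 6 thick, tab 8 wide reaching 20.5 from the axis; square grip 24x24 mm (faces square to x and y) 6 to 34 mm up; cupped round top 22 across, 34 to 46 mm up. Below: shank 18 mm square, 45 long, tapered tip.
- set_cup_notch (a point): Ball notch in the -x side of the cupped set's shank (under the tab), 22.5 mm below the collar's underside. From 31 mm below the collar to the tip that side is cut back 3 mm; a ramp leads from there up to a land just below the notch. Same axes as the set.
- set_block: Fixed wooden block 56 (x) x 130 (y) x 52 mm high; the origin is the centre of its underside. Three rivet sets stand in its three square holes (20 mm wide, 49 mm deep), 42 mm apart in a row along the block's y, each with its collar on the block's top and its tab towards the block's -x. Which set is in which hole varies.
- holder_mouth (a point): Centre of the mouth of the holder's bore, on top of its sprung steel carrier (42x42x50 mm), 88 mm above the bench; z up, -x to the plunger. Bore 19.5 mm square, 49 deep. Pressed down, the carrier (and this point) sinks on soft springs, 2 cm or so, and rises again when let go; it cannot move sideways. Seated, the set's collar lies on the mouth, the set's point on this point, -x axes together.
- plunger (a point): Ball plunger in the carrier's -x face, 22.5 mm below the mouth (point: where it meets the face). Its sprung ball stands 3.5 mm into the bore, meets the shank's ramp when the collar is 9 mm above the mouth, and pushes the set to the bore's far wall (0.75 mm). Its screw-set load is unknown: it clicks in at a push of 9 to 18 N, which drops by 3 N or more as the set snaps home. 40 N harms it.
- holder_base: Fixed grey base plate of the holder, 70 (x) x 116 (y) x 12 mm, origin at the centre of its underside, below the bore. Two pillars 40 mm from the bore in +y and -y, nut tops 78 mm above the bench, guide the carrier. Its springs let it sink well below its rest before the ball gives way, by an amount that varies; they are fully down at a push of about 15 N, beyond which the push rises steeply.
- set_flat: Rivet set with a broad flat round top (35 mm across), else like the cupped one; loose, stands in the block. Origin on its axis at the underside of the collar. Leave it there.
- set_point: Rivet set with a conical pointed top, else like the cupped one; loose, stands in the block. Origin on its axis at the underside of the collar. Leave it there.
- latch_plate: Small brass-coloured latch plate 22x42x10 mm, bystander, loose on the bench; origin at the centre of its underside.
- hex_bolt: Hexagon bolt 14x47x13 mm, bystander, loose; origin at the centre of its underside.
- pliers: Pliers 142x57x11 mm, bystander, loose; origin at the centre of the underside.
- bit_tube: Tube of driver bits 33x78x33 mm with black caps, lying, bystander, loose; origin at the centre of the underside.
- white_tub: White lidded tub 63x63x55 mm, bystander, loose; origin at the centre of the underside.
- case_small_1: Small clear parts case 59x76x18 mm, bystander, loose; origin at the centre of the underside.
- knurled_disc: Grey knurled disc 34 mm across, 8 mm thick, bystander, loose; origin at the centre of the underside.

How it is judged:
By the outcome, as a careful person would: the job done as asked, in the order asked, and still so for the second after the job is handed in, with the robot touching nothing.
It also fails if it takes over 56 s, if anything falls off the work surface, if the arm or the gripper's body presses on something with over 40 N, if the wrist force passes 120 N, or if a joint passes its speed limit or range.

## Working session

There is one attempt and no reset: what is moved stays moved. The work goes in short steps, Python scripts to look and compute and a shell command to move; the robot and the scene stay as the last step left them, time stands still between calls to the robot, and variables do not carry over. Pictures are saved under pics/ and viewed, at most 10 in all, crops included, and the job is handed in when it is done.

```bash
ls; mkdir -p pics
cat > h.py <<'E'
import numpy as np,cv2
from scipy.spatial.transform import Rotation as R
from rig import r,cams,sign_off
def grab(n,f=None,crop=None,k=1):
    g=cams.grab_frame(n); im=g["image"][:,:,::-1]
    if f:
        if crop: x0,y0,x1,y1=crop; im=im[y0:y1,x0:x1]
        cv2.imwrite("pics/"+f,cv2.resize(im,None,fx=k,fy=k,interpolation=cv2.INTER_CUBIC))
    return g
def rot(g):
    o=np.array(g["orientation"],float)
    return o if o.shape==(3,3) else R.from_euler('xyz',o).as_matrix()
def atz(g,u,v,z):
    d=rot(g)@np.array([(u-g["cx"])/g["fx"],(v-g["cy"])/g["fy"],1]); p=np.array(g["position"]); return p+d*(z-p[2])/d[2]
def proj(g,P):
    c=rot(g).T@(np.array(P,float)-np.array(g["position"])); return np.array([g["fx"]*c[0]/c[2]+g["cx"],g["fy"]*c[1]/c[2]+g["cy"]])
E
python3 - <<'E'
from h import *
for n in("scene","side"):
    g=grab(n,n+"0.png",k=1.25); print(n,{k:v for k,v in g.items() if k!="image"})
print(r.sense(),r.finger_overhang)
E
```

```text
pics
scene {'fx': 449.4948184910758, 'fy': 449.4948184910758, 'cx': 323.1649177781978, 'cy': 202.78206623631806, 'position': array([-27.98401801, 712.35535799, 636.75160021]), 'orientation': array([-2.08180501,  0.00533098, -2.50102109])}
side {'fx': 486.49920299952765, 'fy': 486.49920299952765, 'cx': 322.151577581101, 'cy': 194.62547319092772, 'position': array([ 264.32002354, -961.69494358,  948.03895672]), 'orientation': array([-2.31784738, -0.00331097, -0.31031456])}
{'clock': 0.1, 'qpos': array([-1.11338012e+00,  3.53612432e-01,  1.63403408e+00,  6.07059290e-06,
        1.15517284e+00, -2.44507826e-03]), 'qvel': array([-0.00074026, -0.00017164, -0.00219471,  0.00169919,  0.00053276,
       -0.00016005]), 'joint_efforts': array([-1.22544745e-03, -6.06358480e+01, -3.42820251e+01, -6.13852512e-05,
        4.03786704e-03, -3.70912005e-05]), 'eef_pos': array([ 277.19769958, -559.74059728,  249.62676843]), 'tcp_rot': array([-3.14036598e+00, -8.55010496e-06,  4.59858822e-01]), 'contact_force': array([ 0.31356609, -0.06229644,  0.08097893]), 'wrist_torque': array([-0.02620461,  0.0040802 ,  0.0090432 ]), 'grasp_force': 0.0, 'opening': 1.000088248020041} 19.0
```

View pics/scene0.png

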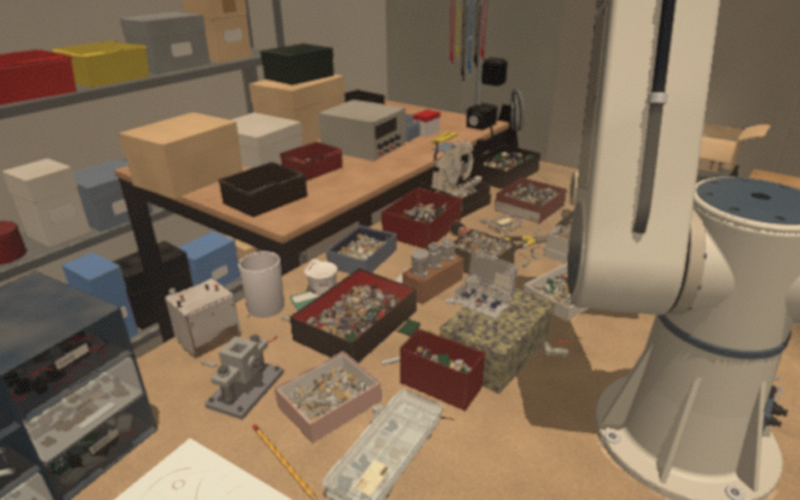

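View pics/side0.png

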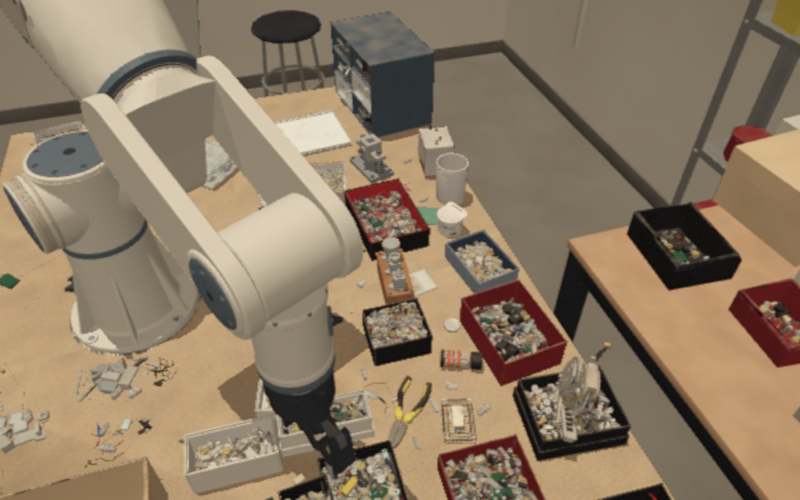

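Run:
```python
from h import *
out=[]
S=cams.grab_frame("scene"); D=cams.grab_frame("side")
def c(g,x,y,w=80,h=60,k=5):
    im=g["image"][y:y+h,x:x+w,::-1]; im=cv2.resize(im,None,fx=k,fy=k,interpolation=cv2.INTER_CUBIC)
    for i in range(0,w,10): cv2.putText(im,str(x+i),(i*k,8),0,.3,(0,255,255)); cv2.line(im,(i*k,0),(i*k,4 if i%20 else 10),(0,255,255))
    for i in range(10,h,10): cv2.putText(im,str(y+i),(0,i*k+3),0,.3,(0,255,255))
    return im
m=np.vstack([np.hstack([c(S,155,263,80,70)[:300],c(S,310,185)]),np.hstack([c(D,270,98),c(D,280,185)])])
cv2.imwrite("pics/m1.png",m)
```

```text
(no output)
```

View pics/m1.png

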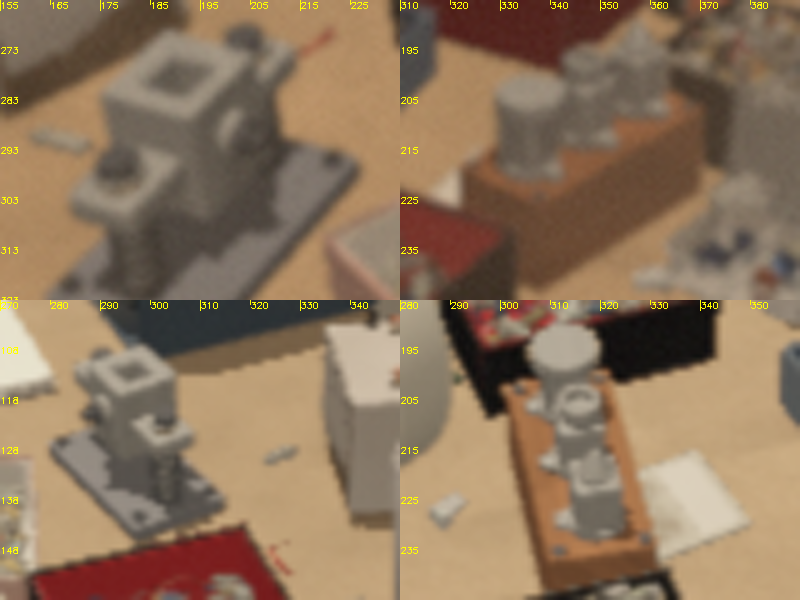

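Run:
```python
from h import *
S=cams.grab_frame("scene"); D=cams.grab_frame("side")
def tri(a,b):
    A=[];B=[]
    for g,u in((S,a),(D,b)):
        d=rot(g)@np.array([(u[0]-g["cx"])/g["fx"],(u[1]-g["cy"])/g["fy"],1]); d/=np.linalg.norm(d)
        P=np.eye(3)-np.outer(d,d); A.append(P);B.append(P@g["position"])
    return np.linalg.lstsq(np.vstack(A),np.hstack(B),rcond=None)[0].round(1)
def show(n,a,b,z): print(n,"S",atz(S,*a,z)[:2].round(1),"D",atz(D,*b,z)[:2].round(1),"tri",tri(a,b))
show("cup",(347.6,195.4),(316,204.6),98)
show("flat",(336,203),(313.2,194),98)
show("pt",(357.6,190.6),(319.2,217),98)
show("mouth",(190.8,277.8),(296.8,112.2),88)
for u in [(301,202),(321.6,199.4),(309,236.4),(331,233)]: print("blk D",atz(D,*u,52)[:2].round(1))
for u in [(322.6,219.4),(338,225),(370.4,206)]: print("blk S",atz(S,*u,52)[:2].round(1))
for u in [(189,269.4),(206.6,275.4),(194.4,288),(176,282)]: print("car S",atz(S,*u,88)[:2].round(1))
for u in [(287,110.4),(299,107),(305,113.6),(293.6,117)]: print("car D",atz(D,*u,88)[:2].round(1))
print("base D",[atz(D,*u,12)[:2].round(0) for u in [(280,127),(314.6,139),(298,145.5)]])
print("base S",[atz(S,*u,12)[:2].round(0) for u in [(226.6,296.4)]])
```

```text
cup S [ 521.6 -123.2] D [ 521.3 -119. ] tri [ 520.4 -120.9   99.6]
flat S [522.6 -74. ] D [526.  -79.3] tri [525.9 -77.6  95.8]
pt S [ 515.4 -160. ] D [ 515.8 -163.2] tri [ 516.3 -161.9   96.8]
mouth S [588.6 317.2] D [591.6 313.8] tri [591.6 315.7  86.2]
blk D [500.  -51.8]
blk D [555.4 -58.8]
blk D [ 484.9 -176.6]
blk D [ 540.6 -182.3]
blk S [548.3 -53.1]
blk S [502.2 -54.3]
blk S [ 487.5 -181.2]
car S [612.6 302.3]
car S [569.7 294.2]
car S [559.  332.7]
car S [601.2 342.1]
car D [564.5 333.2]
car D [606.5 340.8]
car D [614.2 298.3]
car D [574.7 290.7]
base D [array([543., 358.]), array([633., 259.]), array([573., 242.])]
base S [array([565., 258.])]
```

```bash
cat >> h.py <<'E'
def plan(x,y,z,yawdeg):
    s=r.sense(); M=R.from_euler('xyz',s["tcp_rot"]); T=R.from_euler('xyz',[np.pi,0,np.radians(yawdeg)])
    print("clk",round(s["clock"],2),"pos",s["eef_pos"].round(1),"rot",np.degrees(s["tcp_rot"]).round(2),"F",s["contact_force"].round(1),"open",round(s["opening"],3),"grip",round(s["grasp_force"],1))
    print("row mm",(M.inv().apply(np.array([x,y,z])-s["eef_pos"])).round(2),"rv",(M.inv()*T).as_rotvec().round(4))
E
python3 -c "
from h import *
plan(521,-121,200,83.3)"
```

```text
clk 0.3 pos [ 277.3 -560.   250. ] rot [-179.97    0.     26.34] F [ 0.7 -0.6  0.8] open 1.001 grip 0.0
row mm [ 413.19 -285.19   50.15] rv [-5.000e-04 -2.000e-04 -9.941e-01]
```

```bash
python3 -m crank '[[0.413,-0.285,0.05,0,0,-0.994,0],[0.413,-0.285,0.05,0,0,-0.994,0],[0.413,-0.285,0.05,0,0,-0.994,0],[0.413,-0.285,0.05,0,0,-0.994,0],[0.413,-0.285,0.05,0,0,-0.994,0]]' 40; python3 -c "
from h import *
plan(521,-121,200,83.3)"
```

```text
clock: 0.8
eef_pos: [398.7, -340.9, 225.5]
tcp_rot: [3.141, 0.0, 1.215]
contact_force: [1.2, -0.7, 0.0]
opening: 1.001
grasp_force: 0.0
clk 0.8 pos [ 398.7 -340.9  225.5] rot [179.97   0.    69.64] F [ 1.2 -0.7  0. ] open 1.001 grip 0.0
row mm [248.72  38.13  25.45] rv [ 4.000e-04  1.000e-04 -2.384e-01]
```

```bash
python3 -m crank '[[0.249,0.038,0.025,0,0,-0.238,0],[0.249,0.038,0.025,0,0,-0.238,0],[0.249,0.038,0.025,0,0,-0.238,0],[0.249,0.038,0.025,0,0,-0.238,0],[0.249,0.038,0.025,0,0,-0.238,0]]' >/dev/null;python3 -m crank '[[0,0,0,0,0,0,0],[0,0,0,0,0,0,0],[0,0,0,0,0,0,0]]' ; python3 -c "
from h import *
plan(521,-121,200,83.3)
g=grab('wrist','w1.png',k=1.25); print(g['position'],g['orientation'],g['fx'])
print([proj(g,p).round(0) for p in [(521,-121,98),(525.5,-78,98),(516,-162,98)]])"
```

```text
clock: 1.6
eef_pos: [519.7, -126.4, 200.8]
tcp_rot: [-3.141, 0.0, 1.448]
contact_force: [0.4, 0.7, -0.1]
opening: 0.997
grasp_force: 0.0
clk 1.6 pos [ 519.7 -126.4  200.8] rot [-1.7998e+02  2.0000e-02  8.2940e+01] F [ 0.4  0.7 -0.1] open 0.997 grip 0.0
row mm [5.53 0.66 0.79] rv [-0.0004  0.0003 -0.0062]
[527.30755497 -59.12878859 323.55468875] [ 2.87050411e+00  5.44028277e-05 -1.25303688e-01] 324.3307102875111
[array([323., 196.]), array([322., 135.]), array([323., 249.])]
```

View pics/w1.png

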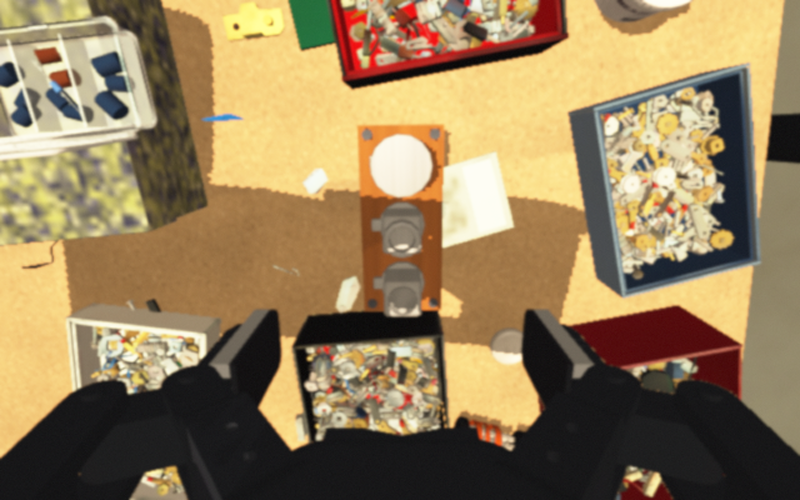

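Run:
```python
from h import *
g=cams.grab_frame("wrist"); x,y,k=272,90,5
im=cv2.resize(g["image"][y:y+120,x:x+100-4,::-1],None,fx=k,fy=k,interpolation=cv2.INTER_CUBIC)
for i in range(0,96,10): cv2.putText(im,str(x+i),(i*k,8),0,.3,(255,0,0)); cv2.line(im,(i*k,8),(i*k,14),(255,0,0))
for i in range(0,120,10): cv2.putText(im,str(y+i),(0,i*k+3),0,.3,(255,0,0))
cv2.imwrite("pics/w1c.png",im)
```

```text
(no output)
```

View pics/w1c.png

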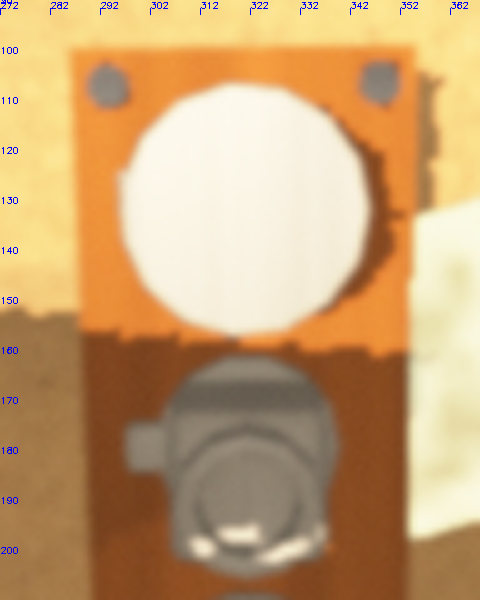

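Run:
```python
from h import *
g=cams.grab_frame("wrist")
for n,u,z in [("cup",(322,190.6),98),("flat",(321.3,131.5),98),("collar",(322,180.3),58),("tabend",(297,179.6),57),("blkL",(286.4,99.6),52),("blkR",(355,99.4),52),("edgeL",(290.4,204),52),("edgeR",(353.4,204),52)]: print(n,atz(g,*u,z)[:2].round(1))
plan(521,-118,110,83.5)
```

```text
cup [ 520.9 -117.7]
flat [525.6 -76.2]
collar [ 520.9 -119.1]
tabend [ 500. -116.]
blkL [500.7 -51. ]
blkR [555.3 -57.8]
edgeL [ 490.6 -138. ]
edgeR [ 545.3 -145. ]
clk 1.75 pos [ 519.6 -127.   201. ] rot [1.7999e+02 1.0000e-02 8.2840e+01] F [-0.3  0.4  0.6] open 1.0 grip 0.0
row mm [ 9.14  0.22 90.98] rv [ 0.0001  0.0002 -0.0115]
```

```bash
python3 -m crank '[[0.0088,0.0002,0.09,0,0,-0.01,0],[0.0088,0.0002,0.09,0,0,-0.01,0],[0.0088,0.0002,0.09,0,0,-0.01,0],[0.0088,0.0002,0.12,0,0,-0.01,0],[0.0088,0.0002,0.12,0,0,-0.01,0]]' 40 >/dev/null;python3 -m crank '[[0,0,0,0,0,0,0],[0,0,0,0,0,0,0]]' ; python3 -c "
from h import *
plan(520.8,-118.3,80.5,83.4)"
```

```text
clock: 2.45
eef_pos: [522.5, -117.7, 82.8]
tcp_rot: [3.139, 0.0, 1.457]
contact_force: [-0.2, -0.7, -0.1]
opening: 0.999
grasp_force: 0.0
clk 2.45 pos [ 522.5 -117.7   82.8] rot [1.7986e+02 2.0000e-02 8.3490e+01] F [-0.2 -0.7 -0.1] open 0.999 grip 0.0
row mm [-0.8  -1.58  2.29] rv [0.0024 0.0003 0.0016]
```

```bash
python3 -m crank '[[-0.0008,-0.0016,0.0023,0.0024,0,0.0016,0],[-0.0008,-0.0016,0.0023,0.0024,0,0.0016,0],[-0.0008,-0.0016,0.0023,0.0024,0,0.0016,0.7],[-0.0008,-0.0016,0.0023,0.0024,0,0.0016,1],[-0.0008,-0.0016,0.0023,0.0024,0,0.0016,1]]' 50 ;python3 -m crank '[[0,0,0,0,0,0,1],[0,0,0,0,0,0,1],[0,0,0,0,0,0,1],[0,0,0,0,0,0,1],[0,0,0,0,0,0,1]]' ; python3 -c "
from h import *
plan(520.8,-118.3,160,83.4)"
```

```text
clock: 2.95
eef_pos: [519.8, -117.7, 78.6]
tcp_rot: [-3.139, -0.0, 1.456]
contact_force: [-0.3, -0.0, -0.5]
opening: 0.516
grasp_force: 0.0
clock: 3.45
eef_pos: [520.2, -117.8, 78.7]
tcp_rot: [-3.14, 0.0, 1.456]
contact_force: [2.5, 0.6, 2.9]
opening: 0.273
grasp_force: 49.5
clk 3.45 pos [ 520.2 -117.8   78.7] rot [-179.92    0.     83.43] F [2.5 0.6 2.9] open 0.273 grip 49.5
row mm [ -0.46   0.55 -81.29] rv [-0.0015  0.0001  0.0006]
```

```bash
python3 -m crank '[[0,0,-0.01,0,0,0,1],[0,0,-0.03,0,0,0,1],[0,0,-0.06,0,0,0,1],[0,0,-0.1,0,0,0,1],[0,0,-0.13,0,0,0,1]]';python3 -m crank '[[0,0,0,0,0,0,1],[0,0,0,0,0,0,1]]' ; python3 -c "
from h import *
plan(591,316,208,100.7)"
```

```text
clock: 3.95
eef_pos: [519.3, -117.6, 210.1]
tcp_rot: [-3.138, -0.0, 1.456]
contact_force: [0.9, -0.7, -3.4]
opening: 0.272
grasp_force: 51.0
clock: 4.15
eef_pos: [519.3, -117.6, 208.3]
tcp_rot: [-3.139, -0.0, 1.456]
contact_force: [-0.2, 0.1, -3.6]
opening: 0.272
grasp_force: 51.1
clk 4.15 pos [ 519.3 -117.6  208.3] rot [-179.83   -0.     83.43] F [-0.2  0.1 -3.6] open 0.272 grip 51.1
row mm [4.3895e+02 2.1600e+01 2.3000e-01] rv [-0.0029 -0.0005 -0.3014]
```

```bash
python3 -m crank '[[0.219,0.011,0,-0.001,0,-0.15,1],[0.219,0.011,0,-0.001,0,-0.15,1],[0.219,0.011,0,-0.001,0,-0.15,1],[0.219,0.011,0,-0.001,0,-0.15,1],[0.219,0.011,0,-0.001,0,-0.15,1]]'>/dev/null;python3 -m crank '[[0,0,0,0,0,0,1]]' >/dev/null; python3 -c "
from h import *
plan(591,300,208,100.7)"
```

```text
clk 4.75 pos [554.8 101.1 206. ] rot [-1.7969e+02 -2.0000e-02  9.2220e+01] F [ 0.2 -1.  -3.2] open 0.271 grip 50.9
row mm [197.33  43.91  -2.15] rv [-0.0053 -0.0007 -0.148 ]
```

```bash
python3 -m crank '[[0.16,0.041,0,-0.004,0,-0.148,1],[0.16,0.041,0,-0.004,0,-0.148,1],[0.16,0.041,0,-0.004,0,-0.148,1],[0.16,0.041,0,-0.004,0,-0.148,1],[0.16,0.041,0,-0.004,0,-0.148,1]]'>/dev/null;python3 -m crank '[[0,0,0,0,0,0,1],[0,0,0,0,0,0,1],[0,0,0,0,0,0,1]]' >/dev/null; python3 -c "
from h import *
plan(591,316,145,100.7)
g=grab('wrist','w2.png',k=1.25); print(g['position'],g['orientation'])
s=r.sense();print(proj(g,s['eef_pos']),proj(g,(591,316,88)))
"
```

```text
clk 5.55 pos [591.1 258.3 208.3] rot [1.7989e+02 1.0000e-02 1.0042e+02] F [-0.1 -0.5 -3.9] open 0.275 grip 50.9
row mm [56.81 10.23 63.26] rv [ 0.0019  0.0003 -0.0048]
[577.76779641 324.91983473 331.00086285] [ 2.87044605e+00 -2.55917818e-03  1.79727128e-01]
[323.27472678 273.76945334] [335.50219323 122.18224557]
```

View pics/w2.png

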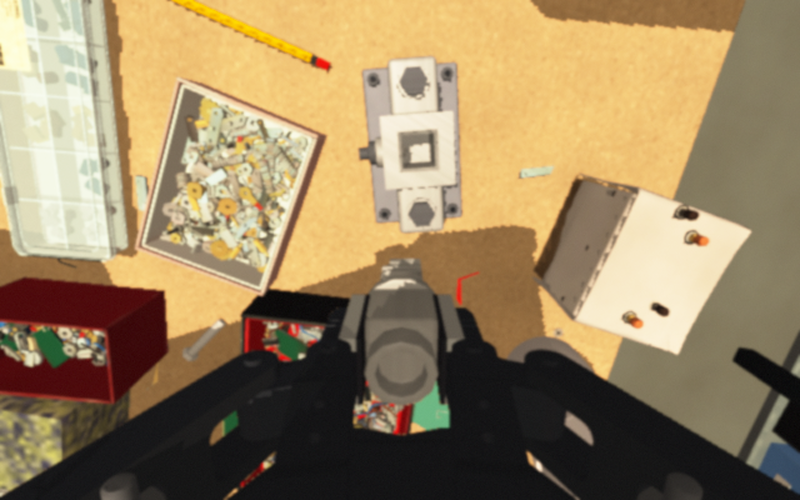

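Run:
```python
from h import *
g=cams.grab_frame("wrist"); np.save("w2.npy",g["image"])
def c(x,y,w,h,k):
    im=cv2.resize(g["image"][y:y+h,x:x+w,::-1],None,fx=k,fy=k,interpolation=cv2.INTER_CUBIC)
    for i in range(0,w,10): cv2.putText(im,str(x+i),(i*k,8),0,.3,(255,0,0)); cv2.line(im,(i*k,8),(i*k,14),(255,0,0))
    for i in range(0,h,10): cv2.putText(im,str(y+i),(0,i*k+3),0,.3,(255,0,0))
    return im
cv2.imwrite("pics/w2c.png",np.hstack([c(286,80,80,115,5),c(284,200,76,115,5)]))
```

```text
(no output)
```

View pics/w2c.png

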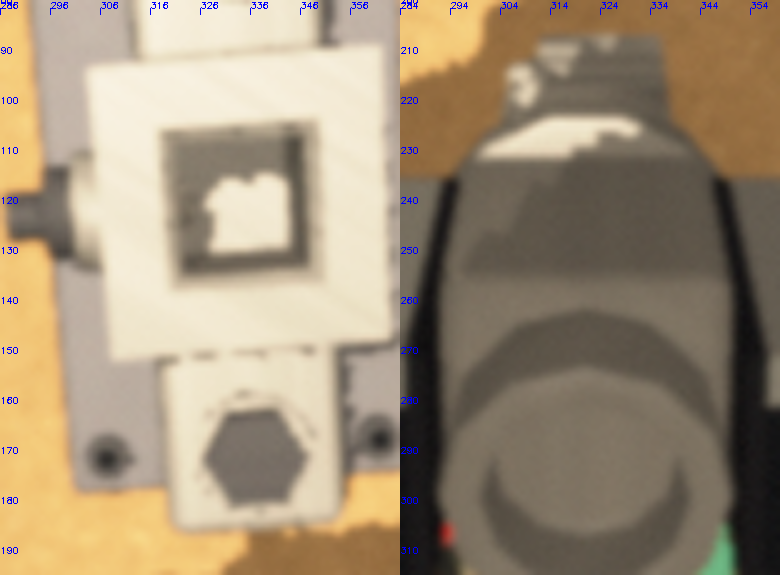

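Run:
```python
from h import *
g=cams.grab_frame("wrist"); s=r.sense(); e=s["eef_pos"]; print(e,np.degrees(s["tcp_rot"]))
print("mouth",atz(g,334.9,120.6,88))
A=[(286+a/5,80+b/5) for a,b in [(87,67),(380,45),(110,362),(160,130),(318,122),(325,272),(175,288)]]
W=[atz(g,*a,88)[:2] for a in A]; print(np.round(W,1))
an=lambda p,q:np.degrees(np.arctan2(*(q-p)[::-1])).round(2)
print(an(W[0],W[1]),an(W[2],W[0])-90,an(W[3],W[4]),an(W[6],W[5]),an(W[6],W[3])-90,an(W[5],W[4])-90)
zc=e[2]-26.7
Q=[("cupL",440,495,46),("cupR",735,495,46),("cupFar",587,310,46),("gripL",457,275,34),("gripR",725,275,34),("shR",668,115,-8),("shL",505,115,-8),("tipfar",600,37,-45),("tipR",660,37,-45)]
M=R.from_euler('xyz',s["tcp_rot"])
for n,a,b,h in Q:
    p=atz(g,284+(a-400)/5,200+b/5,zc+h); print(n,p.round(1),"tool",M.inv().apply(p-e).round(1))
```

```text
[591.33949699 259.04366383 208.61550642] [ 1.79845486e+02 -7.40965164e-03  1.00448814e+02]
mouth [590.651137   317.59490551  88.        ]
[[564.9 332.2]
 [605.5 342.6]
 [575.2 291.2]
 [576.7 325.5]
 [598.9 330.7]
 [604.3 310. ]
 [582.9 303.7]]
14.41 14.170000000000002 13.11 16.31 15.819999999999993 14.450000000000003
cupL [580.  257.4 227.9] tool [  0.4 -11.4 -19.3]
cupR [601.1 261.2 227.9] tool [  0.3  10.  -19.3]
cupFar [587.9 273.8 227.9] tool [ 15.1  -0.7 -19.3]
gripL [578.5 269.  215.9] tool [ 12.1 -10.8  -7.3]
gripR [599.  272.7 215.9] tool [12.  10.1 -7.3]
shR [597.3 270.1 173.9] tool [ 9.8  7.8 34.7]
shL [580.8 267.1 173.9] tool [ 9.8 -9.  34.7]
tipfar [591.5 265.8 136.9] tool [ 6.6  1.2 71.7]
tipR [598.9 267.1 136.9] tool [ 6.6  8.7 71.7]
```

```bash
python3 -c "
from h import *
plan(591.1,317.5,172,104.4)"
```

```text
clk 5.7 pos [591.3 259.  208.6] rot [ 1.7985e+02 -1.0000e-02  1.0045e+02] F [-0.1 -0.1 -2.6] open 0.272 grip 50.9
row mm [57.53 10.27 36.65] rv [ 0.0027 -0.     -0.069 ]
```

```bash
python3 -m crank '[[0.0575,0.0103,0.01,0.0027,0,-0.069,1],[0.0575,0.0103,0.02,0.0027,0,-0.069,1],[0.0575,0.0103,0.03,0.0027,0,-0.069,1],[0.0575,0.0103,0.0366,0.0027,0,-0.069,1],[0.0575,0.0103,0.0366,0.0027,0,-0.069,1]]'>/dev/null;python3 -m crank '[[0,0,0,0,0,0,1],[0,0,0,0,0,0,1],[0,0,0,0,0,0,1]]' >/dev/null
python3 - <<'E'
from h import *
plan(591.1,317.5,172,104.4)
k=5
def c(g,x,y,w,h):
    im=cv2.resize(g["image"][y:y+h,x:x+w,::-1],None,fx=k,fy=k,interpolation=cv2.INTER_CUBIC)
    for i in range(0,w,10): cv2.putText(im,str(x+i),(i*k,8),0,.3,(255,0,0)); cv2.line(im,(i*k,8),(i*k,14),(255,0,0))
    for i in range(0,h,10): cv2.putText(im,str(y+i),(0,i*k+3),0,.3,(255,0,0))
    return im
W,S,D=[cams.grab_frame(n) for n in("wrist","scene","side")]
m=np.hstack([c(W,276,180,94,100),np.vstack([c(S,160,235,66,60),c(D,265,80,66,40)])])
print(m.shape);cv2.imwrite("pics/m3.png",m)
E
```

```text
clk 6.5 pos [591.4 318.1 172.5] rot [ 1.7996e+02 -2.0000e-02  1.0443e+02] F [ 0.9 -0.2 -3.7] open 0.271 grip 50.9
row mm [-0.48 -0.43  0.52] rv [ 0.0008 -0.0003  0.0005]
(500, 800, 3)
```

View pics/m3.png

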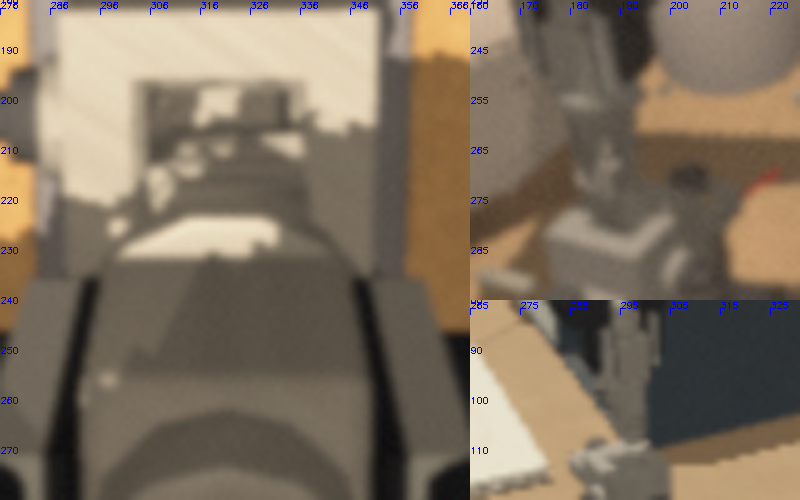

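Run:
```python
from h import *
g=cams.grab_frame("wrist"); s=r.sense(); e=s["eef_pos"]; M=R.from_euler('xyz',s["tcp_rot"]); print(e)
zc=e[2]-26.7
Q=[("borefar out",220,80,88),("carL",48,60,88),("carR",382,60,88),("boreL",135,110,88),("boreR",305,110,88),("tipfar",230,130,zc-45),("tipR",290,140,zc-45),("shR",305,210,zc-8),("gripL",93,375,zc+34),("gripR",358,375,zc+34)]
for n,a,b,z in Q:
    p=atz(g,276+a/5,180+b/5,z); print(n,p.round(1),"tool",M.inv().apply(p-e).round(2))
p=[590.65,317.6,88]; print(proj(g,p)); print(M.inv().apply(np.array(p)-e))
```

```text
[591.14864328 318.36685154 172.20178318]
borefar out [587.3 328.5  88. ] tool [10.75 -1.22 84.2 ]
carL [564.6 325.5  88. ] tool [ 13.55 -23.91  84.2 ]
carR [607.4 336.4  88. ] tool [13.43 20.17 84.21]
boreL [577.4 321.7  88. ] tool [  6.64 -12.55  84.2 ]
boreR [599.3 327.3  88. ] tool [ 6.58 10.08 84.21]
tipfar [589.3 325.8 100.5] tool [7.69e+00 4.00e-02 7.17e+01]
tipR [596.9 326.4 100.5] tool [ 6.35  7.59 71.7 ]
shR [595.9 330.4 137.5] tool [10.49  7.6  34.71]
gripL [577.5 327.4 179.5] tool [ 12.21 -10.99  -7.3 ]
gripR [597.5 332.5 179.5] tool [12.15  9.64 -7.29]
[320.81540135 212.33733556]
[-0.63540129 -0.70600098 84.20139444]
```

```bash
python3 -m crank '[[-0.0007,-0.0004,0.003,0,0,0,1],[-0.0007,-0.0004,0.006,0,0,0,1],[-0.0007,-0.0004,0.009,0,0,0,1],[-0.0007,-0.0004,0.012,0,0,0,1],[-0.0007,-0.0004,0.014,0,0,0,1]]';python3 -m crank '[[0,0,0.001,0,0,0,1],[0,0,0.002,0,0,0,1],[0,0,0.003,0,0,0,1],[0,0,0.004,0,0,0,1],[0,0,0.005,0,0,0,1]]'
```

```text
clock: 7.2
eef_pos: [590.7, 317.5, 157.4]
tcp_rot: [-3.141, 0.0, 1.823]
contact_force: [0.1, -0.0, -3.5]
opening: 0.273
grasp_force: 50.9
clock: 7.7
eef_pos: [590.9, 317.6, 152.9]
tcp_rot: [3.141, -0.0, 1.823]
contact_force: [0.5, 1.0, -3.2]
opening: 0.268
grasp_force: 50.9
```

```bash
python3 -m crank '[[0,0,0.002,0,0,0,1],[0,0,0.004,0,0,0,1],[0,0,0.006,0,0,0,1],[0,0,0.008,0,0,0,1],[0,0,0.01,0,0,0,1]]';python3 -m crank '[[0,0,0.002,0,0,0,1],[0,0,0.004,0,0,0,1],[0,0,0.006,0,0,0,1],[0,0,0.008,0,0,0,1],[0,0,0.01,0,0,0,1]]'; python3 -m crank '[[0,0,0.001,0,0,0,1],[0,0,0.002,0,0,0,1],[0,0,0.003,0,0,0,1],[0,0,0.004,0,0,0,1],[0,0,0.005,0,0,0,1]]'
```

```text
clock: 8.2
eef_pos: [590.8, 317.6, 142.7]
tcp_rot: [-3.141, -0.0, 1.823]
contact_force: [-0.7, -0.1, -4.1]
opening: 0.269
grasp_force: 50.9
clock: 8.7
eef_pos: [590.8, 317.6, 132.8]
tcp_rot: [3.142, -0.0, 1.823]
contact_force: [-0.2, 0.6, -3.8]
opening: 0.269
grasp_force: 50.9
clock: 9.2
eef_pos: [590.9, 317.6, 127.9]
tcp_rot: [3.142, -0.0, 1.823]
contact_force: [-0.2, -0.4, -2.4]
opening: 0.271
grasp_force: 50.9
```

```bash
python3 -m crank '[[0,0,0.001,0,0,0,1],[0,0,0.002,0,0,0,1],[0,0,0.003,0,0,0,1],[0,0,0.004,0,0,0,1],[0,0,0.005,0,0,0,1]]'|sed -n 2,4p; python3 -m crank '[[0,0,0.001,0,0,0,1],[0,0,0.002,0,0,0,1],[0,0,0.003,0,0,0,1],[0,0,0.003,0,0,0,1]]'|sed -n 2,4p;  python3 -m crank '[[0,0,0.001,0,0,0,1],[0,0,0.002,0,0,0,1],[0,0,0.003,0,0,0,1],[0,0,0.003,0,0,0,1]]'|sed -n 2,4p
```

```text
eef_pos: [591.1, 317.7, 123.0]
tcp_rot: [3.141, -0.0, 1.823]
contact_force: [-0.1, -0.3, 0.2]
eef_pos: [591.1, 317.7, 120.1]
tcp_rot: [3.141, -0.0, 1.823]
contact_force: [1.3, -0.2, 0.2]
eef_pos: [591.2, 317.7, 117.0]
tcp_rot: [3.141, -0.0, 1.823]
contact_force: [2.3, 1.6, 2.3]
```

```bash
for i in 1; do :; done; python3 -m crank '[[0,0,0.001,0,0,0,1],[0,0,0.002,0,0,0,1],[0,0,0.002,0,0,0,1]]'|sed -n '2p;4p'; python3 -m crank '[[0,0,0.001,0,0,0,1],[0,0,0.002,0,0,0,1],[0,0,0.002,0,0,0,1]]'|sed -n '2p;4p'; python3 -m crank '[[0,0,0.001,0,0,0,1],[0,0,0.001,0,0,0,1]]'|sed -n '2p;4p'
```

```text
eef_pos: [591.1, 317.7, 115.0]
contact_force: [2.6, 0.6, 3.7]
eef_pos: [591.1, 317.8, 113.0]
contact_force: [3.5, 1.7, 4.1]
eef_pos: [591.1, 317.7, 112.1]
contact_force: [2.9, 1.4, 4.9]
```

```bash
python3 -m crank '[[0,0,0.001,0,0,0,1],[0,0,0.001,0,0,0,1]]'|sed -n '2p;4p'; python3 -m crank '[[0,0,0.001,0,0,0,1],[0,0,0.001,0,0,0,1]]'|sed -n '2p;4p'; python3 -m crank '[[0,0,0.001,0,0,0,1],[0,0,0.001,0,0,0,1]]'|sed -n '2p;4p'
```

```text
eef_pos: [591.2, 317.7, 111.1]
contact_force: [2.9, 1.3, 4.5]
eef_pos: [591.1, 317.7, 110.2]
contact_force: [3.2, 0.7, 5.7]
eef_pos: [591.2, 317.7, 109.3]
contact_force: [3.2, 0.9, 6.1]
```

```bash
python3 -m crank '[[0,0,0.001,0,0,0,1],[0,0,0.001,0,0,0,1]]'|sed -n '2p;4p'; python3 -m crank '[[0,0,0.0005,0,0,0,1],[0,0,0.0005,0,0,0,1]]'|sed -n '2p;4p'
```

```text
eef_pos: [591.2, 317.7, 108.3]
contact_force: [3.0, 1.4, 6.7]
eef_pos: [591.1, 317.7, 107.8]
contact_force: [2.8, 1.1, 7.9]
```

```bash
python3 -m crank '[[0,0,0.0005,0,0,0,1],[0,0,0.0005,0,0,0,1]]'|sed -n '2p;4p'; python3 -m crank '[[0,0,0.0005,0,0,0,1],[0,0,0.0005,0,0,0,1]]'|sed -n '2p;4p'
```

```text
eef_pos: [591.1, 317.8, 107.4]
contact_force: [2.0, -0.2, 7.1]
eef_pos: [591.2, 317.8, 106.9]
contact_force: [1.8, 0.3, 7.6]
```

```bash
python3 -m crank '[[0,0,0.0005,0,0,0,1],[0,0,0.0005,0,0,0,1]]'|sed -n '2p;4p'; python3 -m crank '[[0,0,0.0005,0,0,0,1],[0,0,0.0005,0,0,0,1]]'|sed -n '2p;4p'
```

```text
eef_pos: [591.1, 317.8, 106.4]
contact_force: [2.2, -0.0, 7.6]
eef_pos: [591.2, 317.8, 106.0]
contact_force: [2.1, 0.6, 8.0]
```

```bash
python3 -m crank '[[0,0,0.0005,0,0,0,1],[0,0,0.0005,0,0,0,1]]'|sed -n '2p;4p'; python3 -m crank '[[0,0,0.0005,0,0,0,1],[0,0,0.0005,0,0,0,1]]'|sed -n '2p;4p'
```

```text
eef_pos: [591.2, 317.7, 105.5]
contact_force: [2.5, 0.5, 8.8]
eef_pos: [591.1, 317.8, 105.0]
contact_force: [2.1, 1.1, 8.1]
```

```bash
python3 -m crank '[[0,0,0.0005,0,0,0,1],[0,0,0.0005,0,0,0,1]]'|sed -n '2p;4p'; python3 -m crank '[[0,0,0.0005,0,0,0,1],[0,0,0.0005,0,0,0,1]]'|sed -n '2p;4p'
```

```text
eef_pos: [591.2, 317.8, 104.6]
contact_force: [1.3, -0.6, 9.3]
eef_pos: [591.2, 317.8, 104.1]
contact_force: [1.5, 0.8, 7.9]
```

```bash
python3 -m crank '[[0,0,0.0005,0,0,0,1],[0,0,0.0005,0,0,0,1]]'|sed -n '2p;4p'; python3 -m crank '[[0,0,0.0005,0,0,0,1],[0,0,0.0005,0,0,0,1]]'|sed -n '2p;4p'
```

```text
eef_pos: [591.2, 317.8, 103.6]
contact_force: [1.2, -0.1, 9.8]
eef_pos: [591.2, 317.8, 103.1]
contact_force: [2.1, 0.0, 8.6]
```

```bash
python3 -m crank '[[0,0,0.0005,0,0,0,1],[0,0,0.0005,0,0,0,1]]'|sed -n '2p;4p'; python3 -m crank '[[0,0,0.0005,0,0,0,1],[0,0,0.0005,0,0,0,1]]'|sed -n '2p;4p'
```

```text
eef_pos: [591.2, 317.8, 102.6]
contact_force: [1.0, -0.5, 9.1]
eef_pos: [590.6, 317.5, 101.2]
contact_force: [0.4, -0.4, 6.3]
```

```bash
python3 -m crank '[[0,0,0,0,0,0,1],[0,0,0,0,0,0,1]]'|sed -n '2p;4p'; python3 -m crank '[[0,0,-0.0015,0,0,0,1],[0,0,-0.003,0,0,0,1],[0,0,-0.0045,0,0,0,1],[0,0,-0.006,0,0,0,1],[0,0,-0.006,0,0,0,1]]'|sed -n '2p;4p'; python3 -m crank '[[0,0,-0.0015,0,0,0,1],[0,0,-0.003,0,0,0,1],[0,0,-0.0045,0,0,0,1],[0,0,-0.0045,0,0,0,1]]'|sed -n '2p;4p'
```

```text
eef_pos: [590.6, 317.5, 101.5]
contact_force: [1.3, 0.6, 6.6]
eef_pos: [590.6, 317.5, 107.5]
contact_force: [0.3, -0.1, 4.1]
eef_pos: [590.6, 317.5, 111.9]
contact_force: [1.1, -0.8, 0.3]
```

Run:
```python
from h import *
k=6
def c(g,x,y,w,h):
    im=cv2.resize(g["image"][y:y+h,x:x+w,::-1],None,fx=k,fy=k,interpolation=cv2.INTER_CUBIC)
    for i in range(0,h,10): cv2.putText(im,str(y+i),(0,i*k+3),0,.3,(255,0,0))
    return im
S,D=[cams.grab_frame(n) for n in("scene","side")]
cv2.imwrite("pics/m4.png",np.hstack([c(S,160,240,70,80),c(D,270,80,60,80)]))
```

```text
(no output)
```

View pics/m4.png

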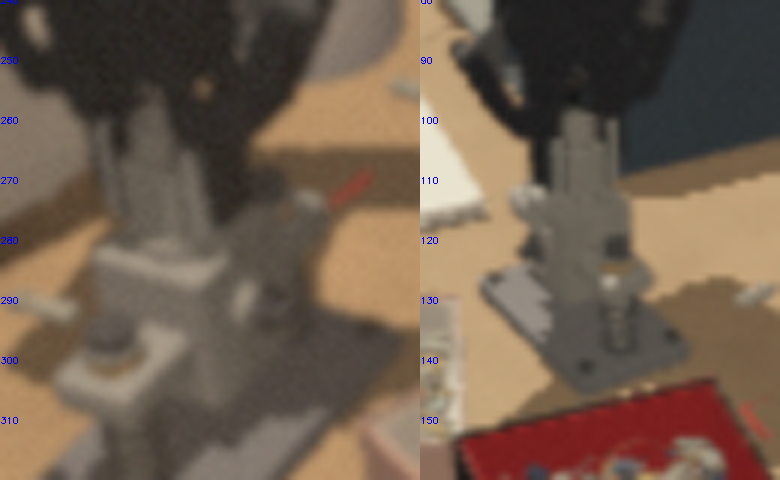

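```bash
python3 -m crank '[[0,0,-0.001,0,0,0,1],[0,0,-0.001,0,0,0,1]]'|sed -n '2p;4p'; python3 -m crank '[[0,0,-0.001,0,0,0,1],[0,0,-0.001,0,0,0,1]]'|sed -n '2p;4p';python3 -m crank '[[0,0,-0.001,0,0,0,1],[0,0,-0.001,0,0,0,1]]'|sed -n '2p;4p'
```

```text
eef_pos: [590.7, 317.5, 112.9]
contact_force: [0.6, 0.3, 0.6]
eef_pos: [590.7, 317.5, 113.9]
contact_force: [-0.1, -0.7, -0.2]
eef_pos: [590.7, 317.5, 114.8]
contact_force: [-0.1, -0.7, -1.2]
```

```bash
python3 -m crank '[[0,0,0,0,0,0,0.6],[0,0,0,0,0,0,0.5],[0,0,0,0,0,0,0.3],[0,0,0,0,0,0,0],[0,0,0,0,0,0,0]]'; python3 -m crank '[[0,0,0,0,0,0,0],[0,0,-0.02,0,0,0,0],[0,0,-0.05,0,0,0,0],[0,0,-0.08,0,0,0,0],[0,0,-0.11,0,0,0,0]]'; python3 -m crank '[[-0.04,0,0,0,0,0,0],[-0.06,0,0,0,0,0,0],[-0.06,0,0,0,0,0,0],[-0.06,0,0,0,0,0,0]]'|head -2
python3 - <<'E'
from h import *
k=6
def c(g,x,y,w,h):
    im=cv2.resize(g["image"][y:y+h,x:x+w,::-1],None,fx=k,fy=k,interpolation=cv2.INTER_CUBIC)
    for i in range(0,h,10): cv2.putText(im,str(y+i),(0,i*k+3),0,.3,(255,0,0))
    for i in range(0,w,10): cv2.putText(im,str(x+i),(i*k,8),0,.3,(255,0,0))
    return im
S,D,W=[cams.grab_frame(n) for n in("scene","side","wrist")]
def mark(g):
    g["image"]=g["image"].copy()
z=np.array([590.65,317.6,0])
for n,g in(("S",S),("D",D),("W",W)): print(n,"cuptop134",proj(g,z+[0,0,134]).round(1),"mouth",proj(g,z+[0,0,88]).round(1))
cv2.imwrite("pics/m5.png",np.hstack([c(S,165,240,48,80),c(D,275,80,40,80),c(W,300,90,45,80)]))
E
```

```text
clock: 17.0
eef_pos: [590.8, 317.6, 115.0]
tcp_rot: [3.142, -0.0, 1.823]
contact_force: [-0.4, -0.6, -0.3]
opening: 0.981
grasp_force: 0.0
clock: 17.5
eef_pos: [590.7, 317.5, 225.9]
tcp_rot: [-3.141, -0.0, 1.823]
contact_force: [0.4, 0.0, 0.9]
opening: 1.002
grasp_force: 0.0
clock: 17.9
eef_pos: [605.5, 259.1, 224.1]
S cuptop134 [186.3 258.2] mouth [189.9 277.5]
D cuptop134 [295.7  99.1] mouth [296.2 111.6]
W cuptop134 [322.1 120.3] mouth [321.9 117.9]
```

View pics/m5.png

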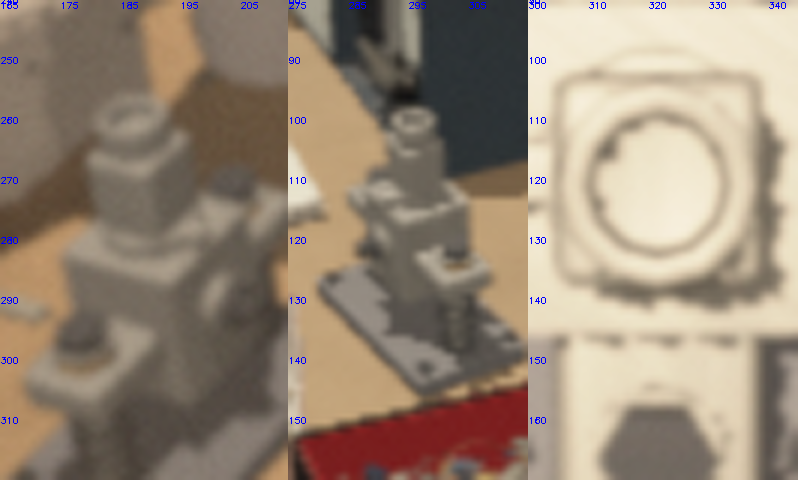

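```bash
cat > fit.py <<'E'
from h import *
O=np.array([590.65,317.6,88]); Y=R.from_euler('z',14.4,degrees=True)
sq=lambda a,z:[(sx*a,sy*a,z) for sx,sy in((-1,-1),(1,-1),(1,1),(-1,1))]
def seg(p,q,n=25): return [np.array(p)+(np.array(q)-p)*t for t in np.linspace(0,1,n)]
def circ(rad,z,n=60): return [np.array((rad*np.cos(t),rad*np.sin(t),z)) for t in np.linspace(0,2*np.pi,n)]
def front(g,a,z0,z1):   # visible edges of a box: top outline + nearest vertical + silhouettes
    T=sq(a,z1);B=sq(a,z0);c=Y.inv().apply(g["position"]-O)
    i=int(np.argmin([np.hypot(*(np.array(t)-c)[:2]) for t in T])); j,k=(i+1)%4,(i-1)%4
    return i,j,k,T,B
for n in("scene","side"):
    gs=[cams.grab_frame(n) for _ in range(4)]; g=gs[0]
    im=np.mean([x["image"].astype(float) for x in gs],0).mean(2).astype(np.float32)
    G=cv2.resize(cv2.GaussianBlur(im,(0,0),.7),None,fx=4,fy=4,interpolation=cv2.INTER_CUBIC)
    G=np.hypot(cv2.Sobel(G,5,1,0),cv2.Sobel(G,5,0,1)).astype(np.float32)
    i,j,k,T,B=front(g,21,-50,0); car=seg(T[k],T[i])+seg(T[i],T[j])+seg(T[i],B[i])+seg(T[k],np.array(T[k])-[0,0,30])
    i,j,k,T,B=front(g,12,6,34); st=seg(T[k],T[i])+seg(T[i],T[j])+seg(T[i],B[i])+seg(T[k],B[k])+seg(T[j],B[j])+circ(11,46)+circ(7.5,46)
    for nm,P in(("carrier",car),("set",st)):
        px=np.array([proj(g,Y.apply(p)+O) for p in P]); best=[]
        for du in np.arange(-3,3.1,.25):
            for dv in np.arange(-4,4.1,.25):
                q=((px+[du,dv]+.5)*4-.5).astype(np.float32)
                best.append((cv2.remap(G,q[:,:1].copy(),q[:,1:].copy(),1).mean(),du,dv))
        best.sort(reverse=True); print(n,nm,[tuple(np.round(b,2)) for b in best[:4]])
    print(" px per mm z",((proj(g,O)-proj(g,O+[0,0,46]))/46).round(3))
print(r.sense()["clock"])
E
python3 fit.py
```

```text
scene carrier [(np.float64(24.63), np.float64(0.5), np.float64(0.5)), (np.float64(24.52), np.float64(0.25), np.float64(0.5)), (np.float64(24.47), np.float64(0.5), np.float64(0.25)), (np.float64(24.38), np.float64(0.25), np.float64(0.25))]
scene set [(np.float64(20.48), np.float64(0.75), np.float64(1.25)), (np.float64(20.43), np.float64(0.5), np.float64(1.25)), (np.float64(20.37), np.float64(0.75), np.float64(1.5)), (np.float64(20.35), np.float64(0.75), np.float64(1.0))]
 px per mm z [0.08  0.421]
side carrier [(np.float64(33.33), np.float64(2.5), np.float64(-2.25)), (np.float64(33.32), np.float64(2.75), np.float64(-2.0)), (np.float64(33.32), np.float64(3.0), np.float64(-0.75)), (np.float64(33.31), np.float64(2.75), np.float64(-2.25))]
side set [(np.float64(39.08), np.float64(-0.25), np.float64(-0.75)), (np.float64(38.84), np.float64(-0.5), np.float64(-0.75)), (np.float64(38.62), np.float64(0.0), np.float64(-0.75)), (np.float64(38.57), np.float64(-0.25), np.float64(-0.5))]
 px per mm z [0.011 0.272]
18.45
```

```bash
python3 - <<'E'
s=open('fit.py').read()
s=s.replace('st=seg(T[k]','box=seg(T[k]').replace('+circ(11,46)+circ(7.5,46)','; rim=circ(11,46)+circ(7.5,46); col=[p for h in(0,6) for p in circ(15.5,h) if p@Y.inv().apply(g["position"]-O)>0]')
s=s.replace('(("carrier",car),("set",st))','(("carrier",car[:50]),("carrier+v",car),("box",box),("rim",rim),("collar",col))').replace('np.arange(-3,3.1,.25)','np.arange(-1,1.1,.25)').replace('np.arange(-4,4.1,.25)','np.arange(-3,3.1,.25)').replace('[tuple(np.round(b,2)) for b in best[:4]]','[np.round(b,2).tolist() for b in best[:6:2]]')
open('fit2.py','w').write(s)
E
python3 fit2.py
```

```text
scene carrier [[31.4, 0.5, 0.5], [31.22, 0.75, 0.5], [30.9, 0.5, 0.75]]
scene carrier+v [[24.53, 0.5, 0.5], [24.33, 0.5, 0.25], [24.22, 0.75, 0.5]]
scene box [[22.12, 0.5, 1.0], [21.97, 0.25, 1.25], [21.91, 0.75, 1.0]]
scene rim [[18.96, 0.75, 1.5], [18.86, 0.75, 1.25], [18.7, 1.0, 1.75]]
scene collar [[22.88, 1.0, 3.0], [22.51, 0.5, 3.0], [21.74, 0.0, 3.0]]
 px per mm z [0.08  0.421]
side carrier [[38.64, 0.25, 0.5], [38.39, 0.0, 0.5], [38.03, 0.5, 0.75]]
side carrier+v [[29.07, 1.0, -2.25], [28.79, -0.25, 0.75], [28.76, -0.25, 0.5]]
side box [[32.09, -1.0, -2.5], [31.92, -1.0, -2.75], [31.65, -1.0, -3.0]]
side rim [[50.38, -0.25, -0.5], [50.17, -0.25, -0.75], [49.77, -0.5, -0.5]]
side collar [[35.43, -0.75, 2.0], [35.3, -0.5, 2.0], [35.13, 0.5, 0.0]]
 px per mm z [0.011 0.272]
18.85
```

```bash
python3 -m crank '[[0,-0.17,0.035,0,0,0,0],[0,-0.17,0.035,0,0,0,0],[0,-0.17,0.035,0,0,0,0],[0,-0.17,0.035,0,0,0,0],[0,-0.17,0.035,0,0,0,0]]'|sed -n '1,2p;4p'; python3 -m crank '[[0,0,0,0,0,0,0],[0,0,0,0,0,0,0],[0,0,0,0,0,0,0]]'|sed -n '1,2p;4p'
sed 's/for n in("scene","side")/for n in("wrist",)/; s/np.arange(-1,1.1,.25)/np.arange(-5,5.1,.25)/; s/np.arange(-3,3.1,.25)/np.arange(-5,5.1,.25)/' fit2.py > fit3.py; python3 fit3.py
```

```text
clock: 19.35
eef_pos: [437.6, 215.8, 189.2]
contact_force: [-0.1, -0.1, 0.3]
clock: 19.65
eef_pos: [442.5, 217.4, 190.2]
contact_force: [-0.5, 0.3, -0.5]
wrist carrier [[42.19, -3.25, 1.5], [42.16, -3.25, 1.75], [41.23, -3.5, 1.75]]
wrist carrier+v [[27.59, -3.25, 1.5], [27.5, -3.0, 1.5], [27.36, -3.25, 0.75]]
wrist box [[34.56, -4.25, 1.75], [34.39, -4.0, 1.75], [34.26, -5.0, 4.75]]
wrist rim [[26.97, -4.0, 1.0], [26.73, -4.25, 1.25], [26.64, -4.0, 0.75]]
wrist collar [[40.56, 0.5, 5.0], [40.01, 0.75, 5.0], [39.88, 0.0, 5.0]]
 px per mm z [-1.383 -0.064]
19.85
```

```bash
python3 -c "
from rig import sign_off
print(sign_off())"
```

```text
the job is handed in; nothing more can be done
None
```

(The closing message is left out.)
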